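Ring up a carton at the show stall

ROBOT

A 6-joint arm with a two-finger parallel gripper is mounted at the origin on the work surface. World frame = base frame: x ahead of the robot, y to its left, z up, the work surface at z = 0. Lengths are in m, angles in rad, forces in N, time in s.
With the tool pointing down it reaches from about 0.375 to 0.825 m from the base axis. Payload 5.5 kg.
Tool frame: the origin (TCP) lies at the very end of the fingers, on their centre line; the grasp point (between the pads) lies 19 mm behind it (r.hold_point_z is the distance from the TCP to the grasp point, in m); x points along the fingers, y is the direction in which the jaws open and shut, and the axes are right-handed (so a half turn about x gives the same grasp; the last joint's range is limited). The gripper opens to 85 mm and grips with 20 to 120 N. Pads are 22 mm wide; open, the fingers measure 114 mm over their backs; the gripper's body (76 mm by 85 mm) begins 54 mm behind the grasp point. The pads swing forward as they close: fully open they stand 13 mm farther back than shut.
Start: joints at [-1.348, 0.314, -0.047, 1.21, 0, 1.571], TCP at [0.133, -0.585, 0.231] pointing down, gripper open.
Joint ranges: [-2.67, 2.67], [-0.69, 1.73], [-1.03, 1.25], [-2.08, 2.16], [-1.42, 1.45], [-3.14, 3.14]. Speed limits (rad/s): [2.39, 2.39, 3.01, 3.14, 3.14, 3.14].

INTERFACE

Orientations are given as a rotation vector (axis times angle).
In Python, from bench import r, read_camera, camera_params gives the robot as it stands. The module is installed in compiled form; this text tells all that it offers.
- The arm moves only by the tool move_arm, never from a script. Its argument "plan" is a list of rows, each a list of 7 numbers: the shift along the tool's x, y, z in cm, then the turn, a rotation vector about the tool's x, y, z in degrees, then the gripper command: -1 is fully open, 1 is shut, values between are in proportion. In form: [[x, y, z, rx, ry, rz, jaw], ...]. A call has exactly 8 rows; each row shifts and turns the commanded pose from where the row before left it, along the tool's axes as they then stand; what a row does not reach is not made up. A row lasts 1/8 s, in which the tool goes at most 62.5 mm and 10.7 degrees, less where a joint would pass 70% of its speed; a pose out of reach is approached as far as the arm can. A call with a gripper value outside its range is refused whole. The fingers move at their own pace and stop on an object; the grip force is fixed at half the most. Time passes only in rows, so rows that do not move let the fingers close, or fill a call up. It gives the time, the measured TCP pose, the force and the opening at its end, in the units of the state.
- r.sense(): the state, without advancing time (a new reading comes with each control period).
- read_camera(name): name is "side" or "top" or "wrist"; returns the picture (480x640x3 uint8, blue, green, red); there is no depth.
- camera_params(name): a dict with "camera_matrix" (3x3 intrinsics, pixels), "cam_to_world" (4x4, takes a point from camera to world coordinates). Camera axes: x right, y up, looking along -z (the intrinsics and any distortion apply to the point x, -y, -z); pixel columns grow to the right and rows downward; lengths in m; the calibration is good to about 2 mm. The wrist camera is an equidistant fisheye: a pixel r from the principal point sees the ray r / f radians off the axis. A picture is of the moment at which its call begins: read the wrist's pose just before it. camera_params takes no time and is no camera call; for the wrist camera it gives the pose at the moment of the call.
- r.finish_job(): hands the job in, once; it reports no verdict.
The state is a dict: "time": time; "joint_positions": joint angles; "joint_vel": joint speeds; "joint_efforts": joint torques, N m; "ee_pos": TCP position; "orientation": TCP orientation; "wrist_force": force on the tool from outside, world axes, zero at the start; "ft_torque": the same for the moment, N m; "width": opening from 0.0 (shut) to 1.0 (fully open).
Only numpy, scipy, OpenCV 4.12 (cv2) and the standard library are available. Lean on these libraries where they do the work, as an engineer would, in place of code of your own. Each camera call takes 0.05 s, during which the arm holds its last target. There are 200 camera calls.

TASK

Ring up the long carton: take the cordless scanner from its stand, hold it steady on the carton's barcode for a good second so that it reads, and put the scanner back in its stand. Then lay the carton gently, label up, in the white tray of sold goods; leave the other things on the counter where they are and do not drop anything.

Things in the scene. Friction and masses are not known exactly. Their poses are not given: they have to be found in the camera images.
- scanner: Loose cordless gun-shaped barcode scanner, grey with a black nose, about 0.21 kg. Origin at the centre of the grey head. Its beam leaves along its -x axis; y is across the head, z up out of its top, away from the handle. Set to read by itself: the trigger is not used.
- scanner_head (a point): Centre of the scanner's grey flat-sided head, half-way up (same point and axes as body scanner): 80 long (x) x 56 wide (y, the width to grip) x 48 high (z) mm. A good grip is about 6 mm above this point. The black nose ahead of it, x = -38 to -62 mm, is 68 wide.
- scanner_window (a point): Where the beam leaves, 62 mm ahead (-x) of the head's centre, scanner's axes. It reads a label whose centre is on the beam axis (within 10 mm), 60 to 180 mm away, the beam at most 50 degrees off square to the label, and the scan line, which is the scanner's y axis, along the row of bars (within 20 degrees, either way round), held still for 1 s.
- scanner_butt (a point): Centre of the lower end of the scanner's handle, 33 mm behind (+x) and 128 mm below (-z) the head's centre. The handle is 108 mm long, 34 (x) x 28 (y) mm thick, raked 10 degrees back, and leaves the head's underside at x = +14; a trigger stands 7 mm out of its front.
- stand: Fixed counter stand of the scanner; origin under the centre of its round foot (124 mm across, 12 high). A neck at its front (-x) carries a fork tipped 25 degrees down to the front: two arms 76 long, 38 apart inside, 54 outside, joined in front, open at the rear. The head rests on the arms, the handle hangs between (5 mm free each side). Lift out and lower in straight up and down.
- cradle (a point): Where the centre of the scanner's head (scanner_head) lies when it rests in the stand's fork, 145 mm above the counter; axes as the stand's. The scanner then has the stand's yaw and is tipped 25 degrees nose-down (its -x axis points to the stand's -x, 25 degrees below level). Fore and aft it may lie up to 10 mm away.
- carton_mid (a point): Centre, half-way up, of the loose long carton, a plain cardboard box 180 long (x) x 58 wide (y, the width to grip) x 48 high (z) mm, about 0.3 kg, lying on the counter with its label and a dark picture window on top. Axes are the carton's.
- carton: The same long carton; origin at the centre of its underside, same axes.
- label (a point): Centre of the white barcode label (60 x 36 mm) on top of the long carton, 50 mm from its middle towards +x, 48 mm above its underside. The row of bars runs along x (the bars themselves along y), z is square out of the label.
- tray: Fixed shallow white plastic tray for sold goods, open on top, 160 (x) x 250 (y) x 36 (z) mm outside, walls and floor 4 mm thick, origin at the centre of its underside. The carton fits flat with its length along the tray's y, either way round.
- short_carton: Bystander: loose short carton 100 x 62 x 66 mm high, also with a label on top, not part of this sale. Origin at the centre of its underside.
- pay_terminal: Bystander: loose card payment terminal 150 (x) x 72 x 25 mm, origin at the centre of its underside.
- mug: Bystander: loose white mug, 80 mm across, 92 high, handle at its +y; origin at the centre of its underside.
- spring_clamp: Bystander: loose red sprung clamp lying flat, about 140 (x) x 85 x 24 mm, origin under its pivot.
Mind the look-alikes: they are no part of the job. Of the things that look like the scanner, the largest one is meant.

How it is judged:
By the outcome, as a careful person would: the job done as asked, in the order asked, and still so for the second after the job is handed in, with the robot touching nothing.
It also fails if it takes over 70 s, if anything falls off the work surface, if the arm or the gripper's body presses on something with over 40 N, if the wrist force passes 120 N, or if a joint passes its speed limit or range.

## Working session

There is one attempt and no reset: what is moved stays moved. The work goes in short steps, Python scripts to look and compute and a tool call to move; the robot and the scene stay as the last step left them, time stands still between calls to the robot, and variables do not carry over. Pictures are saved under pics/ and viewed, about 8 in all and at most 12, crops included, and the job is handed in when it is done.

Besides the shell and the picture viewer there is one more tool, called after "Call:" as name([rows], argument=value, ...), one row to a line, values as JSON. move_arm: Moves the arm, as the interface text tells. Its arguments: {"type":"object","properties":{"plan":{"type":"array","items":{"type":"array","items":{"type":"number"}}}},"required":["plan"]}

```bash
mkdir -p pics; ls; python3 - <<'E'
from bench import r, read_camera, camera_params
import cv2,numpy as np
print(r.sense(), r.hold_point_z)
for n in ("side","top"):
    im=read_camera(n); cv2.imwrite(f"pics/{n}0.png",im)
    p=camera_params(n); print(n,p)
p=camera_params("wrist");print(p)
E
```

```text
pics
{'time': 0.0, 'joint_positions': array([-1.34801103e+00,  3.14259094e-01, -4.81212233e-02,  1.21019994e+00,
        1.78699202e-06,  1.57080624e+00]), 'joint_vel': array([ 8.05139552e-05,  3.79835443e-04,  1.22161559e-04, -8.52708063e-04,
       -8.50135574e-04,  8.92407544e-04]), 'joint_efforts': array([ 1.38685704e-03, -5.39600408e+01,  3.39739323e+01,  1.91989745e-02,
        1.42439653e-04,  9.97835116e-06]), 'ee_pos': array([ 0.1324352 , -0.58458189,  0.23039628]), 'orientation': array([ 2.10417384,  0.23725375, -2.10459002]), 'wrist_force': array([-0.25279007, -0.47264965, -1.04288324]), 'ft_torque': array([-0.01670508, -0.00636883,  0.02086433]), 'width': 1.004406397105252} 0.0187
side {'camera_matrix': array([[508.65488948,   0.        , 315.06914625],
       [  0.        , 508.65488948, 239.6353095 ],
       [  0.        ,   0.        ,   1.        ]]), 'cam_to_world': array([[-0.99858403,  0.00906831, -0.05241853,  0.50627777],
       [-0.05016217, -0.48857884,  0.87107662,  0.97242722],
       [-0.0177114 ,  0.87247263,  0.48834191,  0.70219115],
       [ 0.        , 
[... 215 characters left out ...]
]), 'cam_to_world': array([[ 0.02941123,  0.98896831, -0.14517801,  0.39015292],
       [-0.99956339,  0.02951051, -0.00147016, -0.06257557],
       [ 0.00283033,  0.14515786,  0.98940446,  1.35672645],
       [ 0.        ,  0.        ,  0.        ,  1.        ]])}
{'camera_matrix': array([[371.64829954,   0.        , 316.2202147 ],
       [  0.        , 371.64829954, 240.31322247],
       [  0.        ,   0.        ,   1.        ]]), 'cam_to_world': array([[ 0.22169995,  0.9365137 ,  0.27164541,  0.20122757],
       [-0.97511396,  0.21331664,  0.06040506, -0.56881628],
       [-0.00137632, -0.27827703,  0.96049987,  0.3731477 ],
       [ 0.        ,  0.        ,  0.        ,  1.        ]])}
```

View pics/top0.png

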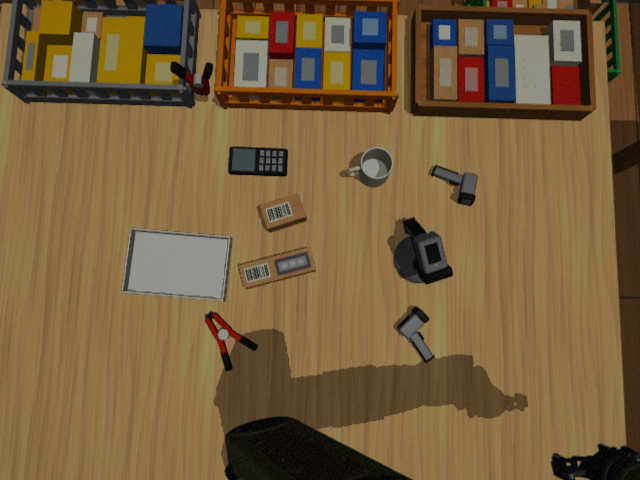

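View pics/side0.png

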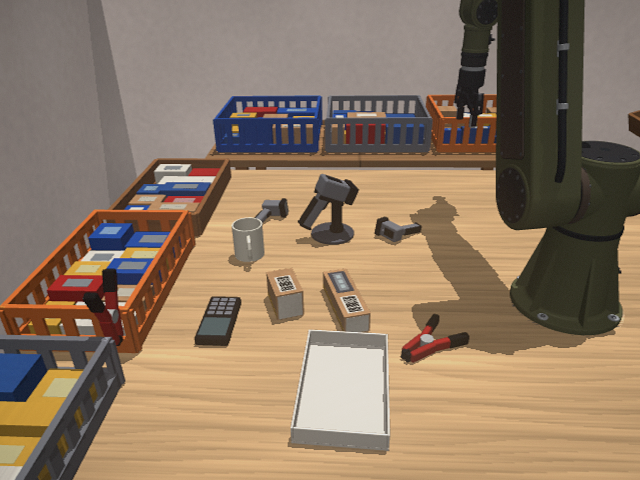

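The top view has three scanner-like things: one in the stand at (430,255), and loose ones at (458,185) and (415,333). The one in the stand looks clearly largest and is in the fork. I'll confirm that in an enlarged crop and use it for pixel picks too.

```bash
cat > h.py <<'E'
from bench import r, read_camera, camera_params
import cv2,numpy as np
from scipy.spatial.transform import Rotation as R
np.set_printoptions(precision=4,suppress=True)
def ray(n,uv):
    p=camera_params(n);K=p["camera_matrix"];T=p["cam_to_world"]
    d=np.array([(uv[0]-K[0,2])/K[0,0],-(uv[1]-K[1,2])/K[1,1],-1.])
    return T[:3,3],T[:3,:3]@d
def onz(n,uv,z):
    o,d=ray(n,uv);return o+d*(z-o[2])/d[2]
def two(a,b,n1="top",n2="side"):
    o,d=ray(n1,a);q,e=ray(n2,b)
    s=np.linalg.lstsq(np.c_[d,-e],q-o,rcond=None)[0]
    x,y=o+d*s[0],q+e*s[1];return (x+y)/2,np.linalg.norm(x-y)
def px(n,X):
    p=camera_params(n);K=p["camera_matrix"];T=p["cam_to_world"]
    c=T[:3,:3].T@(np.asarray(X)-T[:3,3]);
    if n=="wrist":
        v=np.array([c[0],-c[1],-c[2]]);th=np.arctan2(np.hypot(v[0],v[1]),v[2]);u=v[:2]/np.hypot(v[0],v[1])*th*K[0,0]
        return u+K[:2,2]
    return np.array([K[0,2]+K[0,0]*c[0]/-c[2],K[1,2]-K[1,1]*c[1]/-c[2]])
E
python3 - <<'E'
import cv2,numpy as np
t=cv2.imread("pics/top0.png");s=cv2.imread("pics/side0.png")
a=cv2.resize(t[160:370,385:485],None,fx=2.85,fy=2.85,interpolation=cv2.INTER_CUBIC)
b=cv2.resize(s[165:255,280:370],None,fx=5,fy=5,interpolation=cv2.INTER_CUBIC)
c=np.zeros((600,800,3),np.uint8);c[:a.shape[0],:a.shape[1]]=a[:600];c[:450,300:750]=b
c=np.clip(c*1.8,0,255).astype(np.uint8)
cv2.imwrite("pics/crop1.png",c)
E
```

```text
(no output)
```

View pics/crop1.png

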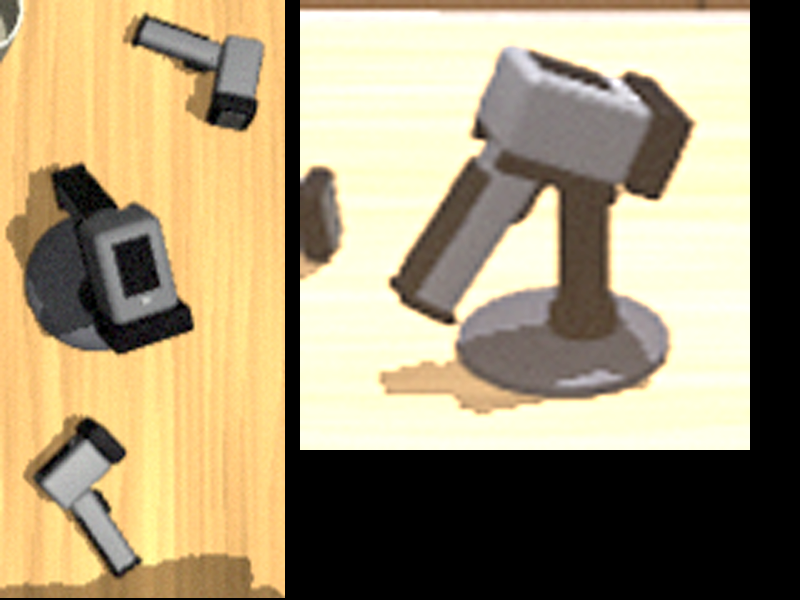

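The one in the stand is largest: head about 80 px across against about 50 px for the loose ones in the crop. It lies in the fork, with its nose towards the robot and slightly right. Next I'll measure with masks.

```bash
python3 - <<'E'
from h import *
t=cv2.imread("pics/top0.png")
def blob(mask,seed,name):
    n,l,st,c=cv2.connectedComponentsWithStats(mask.astype(np.uint8),connectivity=4)
    ys,xs=np.where(l>0);k=np.argmin((xs-seed[0])**2+(ys-seed[1])**2);i=l[ys[k],xs[k]]
    cnt=np.argwhere(l==i)[:,::-1].astype(np.float32);rc=cv2.minAreaRect(cnt)
    print(name,"area",st[i,4],"cent",c[i],"rect",np.round(rc[0],1),np.round(np.array(rc[1])+1,1),round(rc[2],1));return cv2.boxPoints(rc),np.array(rc[0]),c[i]
hsv=cv2.cvtColor(t,cv2.COLOR_BGR2HSV).astype(int);S,V=hsv[...,1],hsv[...,2]
print("label/window/wood/carton px",[hsv[y,x].tolist() for x,y in((258,271),(293,263),(340,300),(276,263),(180,265),(250,272))])
print("scanner px",[hsv[y,x].tolist() for x,y in((433,255),(421,245),(440,276),(405,262))])
low=cv2.morphologyEx((S<70).astype(np.uint8),cv2.MORPH_CLOSE,np.ones((3,3)))
roi=np.zeros_like(low);roi[240:295,236:320]=1
b,lc,_=blob((low*roi),(256,271),"label")
b2,wc,_=blob((low*roi),(294,263),"window")
L=onz("top",lc,.048);W=onz("top",wc,.048);d=L-W
print("L",L,"W",W,"dist",np.linalg.norm(d),"yaw",np.degrees(np.arctan2(d[1],d[0])))
for q in(b,b2):
    P=np.array([onz("top",x,.048) for x in q]);print([round(np.linalg.norm(P[i]-P[i-1]),3) for i in range(4)],[round(np.degrees(np.arctan2(*(P[i]-P[i-1])[1::-1])),1) for i in range(4)])
b,tc,_=blob((S<60)&(V>90),(178,265),"tray")
P=np.array([onz("top",x,.036) for x in b]);print("tray",P.mean(0),[round(np.linalg.norm(P[i]-P[i-1]),3) for i in range(4)],[round(np.degrees(np.arctan2(*(P[i]-P[i-1])[1::-1])),1) for i in range(4)])
# scanner
T=lambda u,v:(u/2.85+385,v/2.85+160); Sd=lambda u,v:((u-300)/5+280,v/5+165)
print("panel",two(T(137,265),Sd(572,70)))
print("foot top",onz("top",T(95,281),.012),onz("side",Sd(562,342),.012))
a,c=onz("top",T(120,352),.10),onz("top",T(192,325),.10);print("nose edge",a,c,np.linalg.norm(a-c),np.degrees(np.arctan2(*(a-c)[1::-1]))-90)
for p in((92,222),(112,320),(160,205),(178,303)): print(onz("top",T(*p),.167))
E
```

```text
label/window/wood/carton px [[30, 27, 125], [60, 6, 133], [18, 129, 144], [150, 13, 57], [42, 9, 147], [18, 35, 36]]
scanner px [[0, 13, 20], [150, 3, 85], [135, 82, 25], [135, 15, 35]]
label area 363 cent [256.9118 272.292 ] rect [257.  272.4] [15.8 25.5] 76.0
window area 527 cent [292.1347 263.1575] rect [292.1 263.2] [16.6 34.8] 75.4
L [0.483  0.0866 0.048 ] W [0.508  0.0019 0.048 ] dist 0.08833138828286301 yaw 106.4605837811523
[np.float64(0.036), np.float64(0.059), np.float64(0.036), np.float64(0.059)] [np.float64(16.8), np.float64(-74.2), np.float64(-163.6), np.float64(105.8)]
[np.float64(0.038), np.float64(0.082), np.float64(0.038), np.float64(0.082)] [np.float64(16.9), np.float64(-73.6), np.float64(-163.6), np.float64(106.4)]
tray area 6245 cent [177.874  264.7009] rect [175.6 264.1] [103.9  66.2] 5.0
tray [0.4989 0.2891 0.036 ] [np.float64(0.252), np.float64(0.161), np.float64(0.256), np.float64(0.16)] [np.float64(86.7), np.float64(-0.3), np.float64(-93.4), np.float64(178.1)]
panel (array([ 0.5284, -0.3159,  0.1696]), np.float64(0.0012163277890041018))
foot top [ 0.5322 -0.3126  0.012 ] [ 0.533  -0.2958  0.012 ]
nose edge [ 0.4651 -0.3168  0.1   ] [ 0.489  -0.3759  0.1   ] 0.06368733931180032 21.98190178194035
[ 0.5622 -0.2813  0.167 ]
[ 0.4858 -0.297   0.167 ]
[ 0.5772 -0.3346  0.167 ]
[ 0.5005 -0.3484  0.167 ]
```

```bash
python3 - <<'E'
import cv2,numpy as np
t=cv2.imread("pics/top0.png")
c=cv2.resize(t[180:310,115:325],None,fx=3.8,fy=3.8,interpolation=cv2.INTER_CUBIC)
cv2.imwrite("pics/crop2.png",np.clip(c*1.4,0,255).astype(np.uint8))
E
```

```text
(no output)
```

View pics/crop2.png

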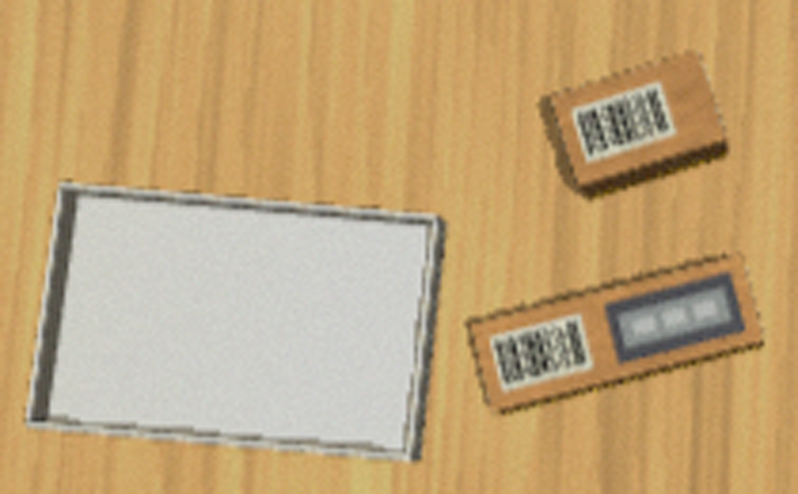

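Crop2: the tray rim corners are at crop pixels (62,182), (443,215), (415,460) and (28,428). The carton top is at (468,322), (742,252), (764,340) and (497,412), with the label towards the tray. The short carton is well clear, about 90 crop px. Next come cross-checks and the first grasp pose.

```bash
python3 - <<'E'
from h import *
T2=lambda p:(p[0]/3.8+115,p[1]/3.8+180)
def rect(c,z):
    P=np.array([onz("top",T2(p),z) for p in c]);e=np.roll(P,-1,0)-P
    print(P.mean(0),np.linalg.norm(e,axis=1),np.degrees(np.arctan2(e[:,1],e[:,0])))
rect([(62,182),(443,215),(415,460),(28,428)],.036)
rect([(468,322),(742,252),(764,340),(497,412)],.048)
rect([(578,108),(668,82),(676,132),(586,160)],.066)
T=lambda u,v:(u/2.85+385,v/2.85+160)
P=np.array([onz("top",T(*p),z) for p,z in(((92,222),.1837),((112,320),.1499),((178,303),.1499),((160,205),.1837))])
e=np.roll(P,-1,0)-P;print("head top",P,P.mean(0),np.linalg.norm(e,axis=1),np.degrees(np.arctan2(e[:,1],e[:,0])))
s=r.sense();print(R.from_rotvec(s["orientation"]).as_matrix())
E
```

```text
[0.498  0.2846 0.036 ] [0.2503 0.1593 0.2497 0.1605] [-93.2832 176.5649  87.0047  -3.2227]
[0.4972 0.0369 0.048 ] [0.1814 0.0586 0.1763 0.0608] [ -73.8562 -164.2527  106.806    20.623 ]
[0.6313 0.0352 0.066 ] [0.0602 0.0331 0.0603 0.0343] [ -71.8331 -168.977   109.2921   11.0575]
head top [[ 0.5598 -0.2782  0.1837]
 [ 0.4871 -0.3004  0.1499]
 [ 0.5021 -0.3525  0.1499]
 [ 0.5746 -0.3308  0.1837]] [ 0.5309 -0.3155  0.1668] [0.0831 0.0542 0.0829 0.0547] [-163.0092  -73.9648   16.6256  105.7742]
[[-0.0003  0.2209 -0.9753]
 [ 0.0015 -0.9753 -0.2209]
 [-1.     -0.0015 -0.    ]]
```

Call:
move_arm([
  [-0.7,-2.0,-5.6,-0.5,0,0,-1],
  [-0.7,-2.0,-5.6,-0.5,0,0,-1],
  [-0.7,-2.0,-5.6,-0.5,0,0,-1],
  [-0.7,-2.0,-5.6,-0.5,0,0,-1],
  [-0.7,-2.0,-5.6,-0.5,0,0,-1],
  [-0.7,-2.0,-5.6,-0.5,0,0,-1],
  [-0.7,-2.0,-5.6,-0.5,0,0,-1],
  [-0.7,-2.0,-5.6,-0.5,0,0,-1],
])

```text
time: 1.1
ee_pos: [0.5273, -0.3166, 0.2872]
orientation: [2.064, 0.305, -2.065]
wrist_force: [0.7, -0.2, 0.3]
width: 1.004
```

```bash
cat >> h.py <<'E'
def rayw(uv):
    p=camera_params("wrist");K=p["camera_matrix"];T=p["cam_to_world"]
    w=(np.array(uv)-K[:2,2])/K[0,0];th=np.hypot(*w);s=np.sin(th)/th
    return T[:3,3],T[:3,:3]@np.array([w[0]*s,-w[1]*s,-np.cos(th)])
def onzw(uv,z):
    o,d=rayw(uv);return o+d*(z-o[2])/d[2]
def st():
    s=r.sense();M=R.from_rotvec(s["orientation"]).as_matrix();print("t",round(s["time"],2),"tcp",s["ee_pos"],"w",round(s["width"],3),"F",s["wrist_force"],"q",s["joint_positions"]);print("toolx",M[:,0],"tooly",M[:,1]);return s["ee_pos"],M
def go(target):
    p,M=st();print("tool shift cm",100*M.T@(np.asarray(target)-p))
E
python3 - <<'E'
from h import *
p,M=st();im=read_camera("wrist");cv2.imwrite("pics/w1.png",im)
h=np.array([.540,-.3125,.145]);go([.540,-.3125,.27])
for q in (h,[.531,-.3155,.1668]):print(px("wrist",q))
E
```

```text
t 1.1 tcp [ 0.5273 -0.3166  0.2872] w 1.004 F [ 0.6603 -0.2077  0.3256] q [-0.5406  0.3298  0.1012  1.3427 -0.0002  2.308 ]
toolx [-0.0005  0.0001 -1.    ] tooly [ 0.2888 -0.9574 -0.0002]
t 1.15 tcp [ 0.5331 -0.312   0.2876] w 1.0 F [2.6655 2.6644 2.1088] q [-0.5323  0.3325  0.1059  1.3422  0.0051  2.3106]
toolx [ 0.0043  0.0034 -1.    ] tooly [ 0.2943 -0.9557 -0.002 ]
tool shift cm [ 1.7596  0.253  -0.6398]
[320.2637 218.5922]
[320.7736 237.5925]
```

View pics/w1.png

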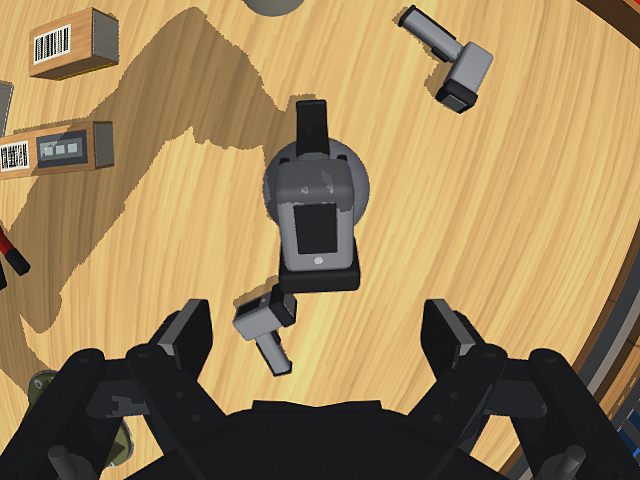

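The scanner is upright in the wrist view: panel at about (316,229), nose at (320,278), handle at (312,125), leaning some 2° against the jaw axis. The picture was taken while the arm was still settling, so I'll repeat it now and measure the panel and foot from it.

```bash
python3 - <<'E'
from h import *
read_camera("wrist");st();im=read_camera("wrist");cv2.imwrite("pics/w2.png",im)
g=im.max(2)
hp=px("wrist",[.531,-.3155,.1668]).astype(int);print(hp, g[hp[1]-60:hp[1]+70:6,hp[0]])
m=(g<50).astype(np.uint8)
n,l,s,c=cv2.connectedComponentsWithStats(m,connectivity=4)
for i in range(1,n):
    if 300<s[i,4]<20000 and abs(c[i][0]-320)<80 and c[i][1]<320:
        q=np.argwhere(l==i)[:,::-1].astype(np.float32);b=cv2.boxPoints(cv2.minAreaRect(q));print(s[i],c[i],cv2.minAreaRect(q))
        for z in (.1837,.1668,.1499,.11): 
            P=np.array([onzw(x,z) for x in b]);e=np.roll(P,-1,0)-P;print(z,P.mean(0)[:2],np.linalg.norm(e,axis=1),np.degrees(np.arctan2(e[:,1],e[:,0])))
E
```

```text
t 1.2 tcp [ 0.5303 -0.3144  0.2871] w 1.001 F [ 0.4281 -0.1578 -1.3277] q [-0.5362  0.3313  0.1032  1.3418  0.002   2.3064]
toolx [ 0.0018  0.0013 -1.    ] tooly [ 0.2946 -0.9556 -0.0007]
[317 229] [ 77  78  79  81  91  97 144  37  40  39  37  38  39  39  39 145 194 137
  38  42  39  30]
[ 298  104   34   58 1640] [313.5329 131.836 ] ((313.765625, 132.23336791992188), (56.55122375488281, 33.24076843261719), 88.15238952636719)
0.1837 [ 0.5971 -0.2927] [0.0216 0.0375 0.0219 0.0375] [ -71.1614 -160.9169  108.9038   18.6349]
0.1668 [ 0.5972 -0.2925] [0.0231 0.04   0.0234 0.0401] [ -71.1614 -160.9169  108.9038   18.6349]
0.1499 [ 0.5973 -0.2923] [0.0245 0.0426 0.0249 0.0427] [ -71.1614 -160.9169  108.9038   18.6349]
0.11 [ 0.5976 -0.292 ] [0.028  0.0487 0.0284 0.0487] [ -71.1614 -160.9169  108.9038   18.6349]
[ 296  209   43   49 1925] [317.5101 232.6732] ((317.0, 233.0), (48.0, 42.0), 90.0)
0.1837 [ 0.5322 -0.3148] [0.0283 0.0341 0.0293 0.0341] [ -72.9189 -162.0347  107.0729   16.2401]
0.1668 [ 0.5279 -0.3162] [0.0303 0.0365 0.0314 0.0365] [ -72.9189 -162.0347  107.0729   16.2401]
0.1499 [ 0.5235 -0.3175] [0.0322 0.0388 0.0334 0.0388] [ -72.9189 -162.0347  107.0729   16.2401]
0.11 [ 0.5133 -0.3208] [0.0368 0.0444 0.0381 0.0443] [ -72.9189 -162.0347  107.0729   16.2401]
[ 269  242   92   88 2485] [310.8934 288.6354] ((314.07952880859375, 286.11566162109375), (80.01651763916016, 93.92532348632812), 84.52262878417969)
0.1837 [ 0.4926 -0.3247] [0.0654 0.063  0.0711 0.0638] [ -67.1882 -155.4476  113.3753   19.372 ]
0.1668 [ 0.4855 -0.3268] [0.0699 0.0673 0.076  0.0682] [ -67.1882 -155.4476  113.3753   19.372 ]
0.1499 [ 0.4784 -0.3288] [0.0744 0.0717 0.0809 0.0726] [ -67.1882 -155.4476  113.3753   19.372 ]
0.11 [ 0.4617 -0.3337] [0.085  0.0819 0.0925 0.0829] [ -67.1882 -155.4476  113.3753   19.372 ]
```

Call:
move_arm([
  [1,0.1,-0.9,-1.4,0,0,-1],
  [2.5,0,0,0,0,0,-1],
  [2.5,0,0,0,0,0,-1],
  [2.5,0,0,0,0,0,-1],
  [2,0,0,0,0,0,-1],
  [1.5,0,0,0,0,0,-1],
  [0,0,0,0,0,0,-1],
  [0,0,0,0,0,0,-1],
])

```text
time: 2.25
ee_pos: [0.5352, -0.3169, 0.1679]
orientation: [2.051, 0.327, -2.049]
wrist_force: [0.3, 1.3, -0.5]
width: 0.995
```

```bash
python3 - <<'E'
from h import *
go([.539,-.313,.130])
w=read_camera("wrist");s=read_camera("side")
b=cv2.resize(s[140:260,260:380],None,fx=4,fy=4,interpolation=cv2.INTER_CUBIC)
c=np.zeros((480,800,3),np.uint8);c[:480,:480]=b;c[:480,480:]=cv2.resize(w[100:400,216:416],(320,480))
cv2.imwrite("pics/c3.png",np.clip(c*1.5,0,255).astype(np.uint8))
E
```

```text
t 2.25 tcp [ 0.5352 -0.3169  0.1679] w 0.995 F [ 0.2999  1.251  -0.4572] q [-0.5347  0.3838 -0.0942  1.0919  0.      2.2903]
toolx [ 0.0008 -0.0004 -1.    ] tooly [ 0.3114 -0.9503  0.0007]
tool shift cm [ 3.7933 -0.2548 -0.4848]
```

View pics/c3.png

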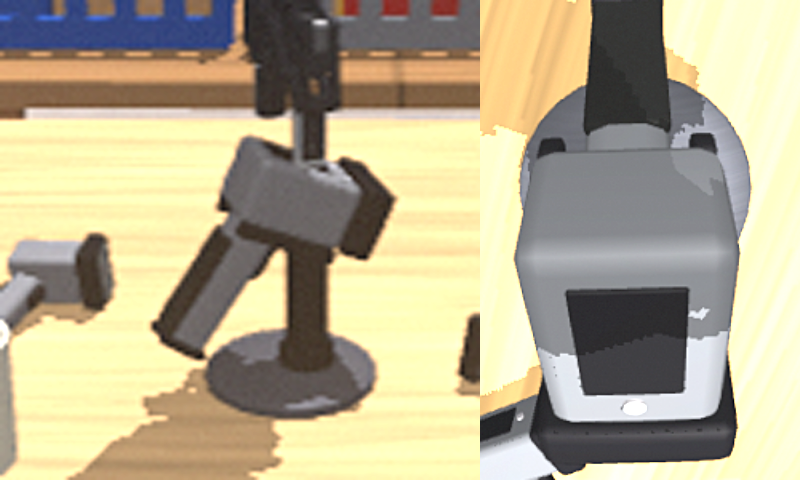

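Side crop: the finger is over the head (panel centre at about (307,172)). Wrist crop: the head is square to the jaws but about 3 mm to the left, which agrees with the computed shift. I'll correct, descend and grip.

Call:
move_arm([
  [0,-0.3,-0.5,0,0,0,-1],
  [1,0,0,0,0,0,-1],
  [1.2,0,0,0,0,0,-1],
  [1,0,0,0,0,0,-1],
  [0.6,0,0,0,0,0,-1],
  [0,0,0,0,0,0,-1],
  [0,0,0,0,0,0,1],
  [0,0,0,0,0,0,1],
])

```text
time: 3.35
ee_pos: [0.5392, -0.3124, 0.1302]
orientation: [2.051, 0.327, -2.049]
wrist_force: [2.2, 0.0, -2.0]
width: 0.651
```

Call:
move_arm([
  [0,0,0,0,0,0,1],
  [0,0,0,0,0,0,1],
  [0,0,0,0,0,0,1],
  [0,0,0,0,0,0,1],
  [0,0,0,0,0,0,1],
  [0,0,0,0,0,0,1],
  [0,0,0,0,0,0,1],
  [0,0,0,0,0,0,1],
])

```text
time: 4.35
ee_pos: [0.5392, -0.3123, 0.1301]
orientation: [2.051, 0.327, -2.049]
wrist_force: [-1.0, -0.4, 5.3]
width: 0.653
```

Call:
move_arm([
  [-1,0,0,0,0,0,1],
  [-2,0,0,0,0,0,1],
  [-2.5,0,0,0,0,0,1],
  [-2.5,0,0,0,0,0,1],
  [-2.5,0,0,0,0,0,1],
  [-2.5,0,0,0,0,0,1],
  [-2,0,0,0,0,0,1],
  [-1,0,0,0,0,0,1],
])

```text
time: 5.35
ee_pos: [0.5391, -0.312, 0.2904]
orientation: [2.051, 0.327, -2.049]
wrist_force: [-0.1, -0.3, -2.2]
width: 0.651
```

```bash
python3 - <<'E'
from h import *
p,M=st()
s=read_camera("side");t=read_camera("top")
u=px("side",p).astype(int);v=px("top",p).astype(int);print(u,v)
c=np.zeros((480,800,3),np.uint8);c[:,:480]=cv2.resize(s[u[1]-50:u[1]+70,u[0]-60:u[0]+60],(480,480),interpolation=cv2.INTER_CUBIC);c[:,480:]=cv2.resize(t[v[1]-60:v[1]+60,v[0]-40:v[0]+40],(320,480),interpolation=cv2.INTER_CUBIC)
cv2.imwrite("pics/c4.png",np.clip(c*1.6,0,255).astype(np.uint8))
# plan of the reading pose
a=np.radians
yaw0=np.degrees(np.arctan2(M[1,1],M[0,1]))+90;print("yaw tool",yaw0)
Rs=R.from_euler("ZY",[yaw0,-25],degrees=True)   # scanner->world, nose-down 25
print("n",-Rs.as_matrix()[:,0],"z",Rs.as_matrix()[:,2])
rel=M.T@Rs.as_matrix()
head0=np.array([.0005,0,.145-.1301]);offt=M.T@head0;print("head in tool",offt)
L=np.array([.483,.0866,.048])
for tilt in (35,40):
  Y=16.4
  Rw=R.from_euler("ZY",[Y,-25-tilt],degrees=True).as_matrix();Mt=Rw@rel.T
  head=L-Rw@np.array([-.062-.095,0,0]);tcp=head-Mt@offt
  dR=R.from_matrix(M.T@Mt).as_rotvec(degrees=True)
  print(tilt,"head",head,"tcp",tcp,"shift(toolcm)",100*M.T@(tcp-p),"rot",dR,"butt",head+Rw@[.033,0,-.128])
E
```

```text
t 5.35 tcp [ 0.5391 -0.312   0.2904] w 0.651 F [-0.098  -0.2951 -2.2474] q [-0.5248  0.3436  0.1276  1.3539  0.0001  2.2998]
toolx [ 0.0009 -0.0004 -1.    ] tooly [ 0.3118 -0.9502  0.0007]
[330 136] [443 241]
yaw tool 18.165630321964898
n [-0.8611 -0.2826 -0.4226] z [-0.4016 -0.1318  0.9063]
head in tool [-0.0149  0.0002 -0.0005]
35 head [0.5583 0.1088 0.184 ] tcp [0.5661 0.1112 0.1715] shift(toolcm) [ 11.8787 -39.3823 -15.7549] rot [ 1.7336 34.996   0.5405] butt [0.6805 0.1447 0.1485]
40 head [0.5467 0.1053 0.1903] tcp [0.5554 0.1081 0.1786] shift(toolcm) [ 11.1696 -39.416  -14.6467] rot [ 1.7198 39.9956  0.6176] butt [0.6713 0.142  0.1661]
```

View pics/c4.png

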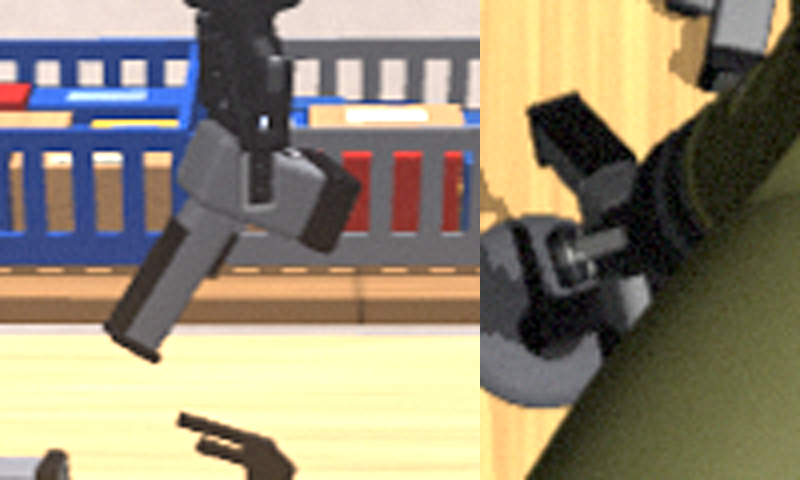

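Scanner held as planned (about 25° nose-down, clear of the fork). Moving high across to above the carton, then tipping.

Call:
move_arm([
  [0,-2,-0.75,0,0,0,1],
  [0,-4,-1.5,0,0,0,1],
  [0,-5,-1.85,0,0,0,1],
  [0,-5.5,-2.05,0,0,0,1],
  [0,-5.5,-2.05,0,0,0,1],
  [0,-5.5,-2.05,0,0,0,1],
  [0,-5,-1.85,0,0,0,1],
  [0,-4,-1.5,0,0,0,1],
])

```text
time: 6.45
ee_pos: [0.5528, 0.0802, 0.2883]
orientation: [2.048, 0.33, -2.051]
wrist_force: [-0.0, -0.7, -2.5]
width: 0.648
```

Call:
move_arm([
  [0,-2,-0.7,1.7,0,0,1],
  [0,-0.9,-0.4,0,3,0,1],
  [0,0,0,0,7,0,1],
  [0,0,0,0,8,0,1],
  [0,0,0,0,8,0,1],
  [0,0,0,0,8,0,1],
  [0,0,0,0,6,0,1],
  [0,0,0,0,0,0,1],
])

```text
time: 7.45
ee_pos: [0.5512, 0.1081, 0.2845]
orientation: [2.71, 0.394, -1.275]
wrist_force: [-0.0, 0.8, -2.3]
width: 0.65
```

```bash
cat > scan.py <<'E'
from h import *
import sys
p,M=st()
im=read_camera("wrist");cv2.imwrite("pics/"+sys.argv[1]+"w.png",im)
s=read_camera("side");cv2.imwrite("pics/"+sys.argv[1]+"s.png",s)
rel=R.from_euler("Y",-25,degrees=True).as_matrix()
M0=R.from_rotvec([2.051,.327,-2.049]).as_matrix();yaw0=np.degrees(np.arctan2(M0[1,1],M0[0,1]))+90
rel=M0.T@R.from_euler("ZY",[yaw0,-25],degrees=True).as_matrix()
Rs=M@rel;off=np.array([-.0149,0,-.0005]);head=p+M@off;win=head-.062*Rs[:,0]
L=np.array([.483,.0866,.048]);d=win-.048*0;b=-Rs[:,0]
hit=win+b*(.048-win[2])/b[2];print("head",head,"win",win,"beam",b,"offsq",np.degrees(np.arccos(-b[2])),"hit",hit,"miss mm",1000*(hit-L)[:2],"dist",np.linalg.norm(L-win),"scanline yaw",np.degrees(np.arctan2(Rs[1,1],Rs[0,1])))
tgt=L-b*.095+.062*Rs[:,0]-M@off;print("shift cm",100*M.T@(tgt-p))
E
python3 scan.py s1
```

```text
t 7.45 tcp [0.5512 0.1081 0.2845] w 0.65 F [-0.0096  0.7628 -2.3378] q [ 0.1361 -0.3061 -0.7914  0.4     0.0977  3.0252]
toolx [ 0.611   0.1821 -0.7704] tooly [ 0.2839 -0.9588 -0.0015]
head [0.5424 0.1055 0.2963] win [0.5169 0.098  0.2403] beam [-0.4124 -0.1204 -0.903 ] offsq 25.44119387713704 hit [0.429  0.0724 0.048 ] miss mm [-53.9512 -14.2434] dist 0.19559237398961873 scanline yaw 106.5221047009287
shift cm [8.5313 0.1624 6.3972]
```

Call:
move_arm([
  [1.2,0.1,0.9,0,0,0,1],
  [1.7,0.1,1.3,0,0,0,1],
  [1.7,0,1.3,0,0,0,1],
  [1.7,0,1.3,0,0,0,1],
  [1.4,0,1.0,0,0,0,1],
  [0.8,0,0.6,0,0,0,1],
  [0,0,0,0,0,0,1],
  [0,0,0,0,0,0,1],
])

```text
time: 8.55
ee_pos: [0.5629, 0.1081, 0.1842]
orientation: [2.715, 0.393, -1.264]
wrist_force: [1.0, -0.2, -1.8]
width: 0.648
```

```bash
python3 scan.py s2; python3 - <<'E'
import cv2,numpy as np
w=cv2.imread("pics/s2w.png");s=cv2.imread("pics/s2s.png")
c=np.zeros((480,800,3),np.uint8);c[:,:400]=cv2.resize(w[60:444,160:480],(400,480));c[:,400:]=cv2.resize(s[150:342,230:390],(400,480),interpolation=cv2.INTER_CUBIC)
cv2.imwrite("pics/c5.png",np.clip(c*1.4,0,255).astype(np.uint8))
E
```

```text
t 8.55 tcp [0.5629 0.1081 0.1842] w 0.648 F [ 1.0351 -0.182  -1.777 ] q [ 0.1322 -0.1708 -0.9556  0.0927  0.0996  3.0223]
toolx [ 0.6172  0.1824 -0.7653] tooly [ 0.2835 -0.959   0.0001]
head [0.5541 0.1054 0.1959] win [0.5289 0.098  0.1397] beam [-0.4051 -0.1196 -0.9064] offsq 24.986605534734835 hit [0.488  0.0859 0.048 ] miss mm [ 4.9614 -0.6646] dist 0.10318836817632841 scanline yaw 106.49894623945784
shift cm [-0.0345 -0.2046  0.9077]
```

View pics/c5.png

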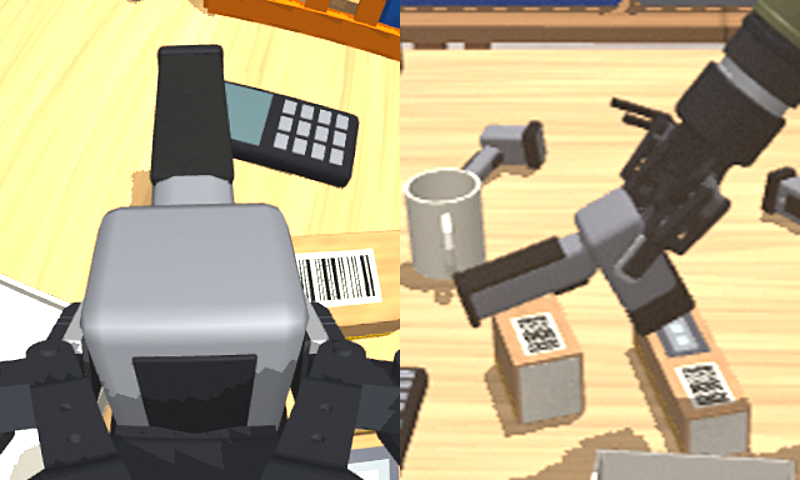

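```bash
python3 - <<'E'
from h import *
p,M=st()
M0=R.from_rotvec([2.051,.327,-2.049]).as_matrix();yaw0=np.degrees(np.arctan2(M0[1,1],M0[0,1]))+90
rel=M0.T@R.from_euler("ZY",[yaw0,-25],degrees=True).as_matrix();Rs=M@rel;head=p+M@np.array([-.0149,0,-.0005])
C=lambda X:(px("side",X)-[230,150])*2.5+[400,0]
for n,X in dict(butt=[.033,0,-.128],nfrontT=[-.062,.034,.024],nfrontB=[-.062,.034,-.024],nfrontB2=[-.062,-.034,-.024],rearTop=[.04,.028,.024],rearTop2=[.04,-.028,.024],frontbot=[-.038,.028,-.024]).items():print(n,C(head+Rs@np.array(X)))
print("label",C(np.array([.483,.0866,.048])))
E
```

```text
t 8.65 tcp [0.5627 0.108  0.1843] w 0.649 F [-0.8389  0.1919 -2.6914] q [ 0.1322 -0.1716 -0.9563  0.0923  0.0996  3.0223]
toolx [ 0.6176  0.1824 -0.7651] tooly [ 0.2835 -0.959   0.0002]
butt [457.5473 295.3478]
nfrontT [688.8128 309.3603]
nfrontB [635.8913 338.6502]
nfrontB2 [615.5543 294.2968]
rearTop [633.1737 210.4002]
rearTop2 [615.5558 177.7604]
frontbot [621.288  313.4947]
label [705.1591 385.3117]
```

```bash
python3 - <<'E'
import cv2,numpy as np
s=cv2.imread("pics/s2s.png")
c=cv2.resize(s[220:345,235:375],None,fx=5,fy=4.8,interpolation=cv2.INTER_CUBIC)
cv2.imwrite("pics/c6.png",np.clip(c*1.5,0,255).astype(np.uint8))
E
```

```text
(no output)
```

View pics/c6.png

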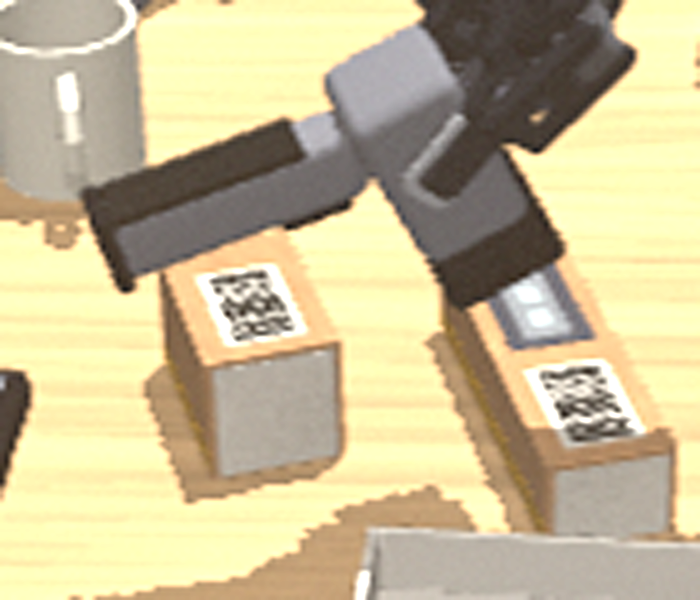

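```bash
cat > fit.py <<'E'
from h import *
from scipy.optimize import least_squares
M0=R.from_rotvec([2.051,.327,-2.049]).as_matrix();yaw0=np.degrees(np.arctan2(M0[1,1],M0[0,1]))+90
rel=M0.T@R.from_euler("ZY",[yaw0,-25],degrees=True).as_matrix()
p,M=st()
mod=np.array([[-.062,.034,.024],[-.062,.034,-.024],[-.038,.034,-.024],[-.038,.034,.024],[.0163,.014,-.131],[.0497,-.014,-.125]])
obs=np.array([[563,245],[460,308],[437,268],[523,190],[128,290],[82,190]])/[5,4.8]+[235,220]
def pose(v):
    Rs=M@rel@R.from_euler("Y",v[2],degrees=True).as_matrix()
    return Rs,p+M@np.array([-.0149,0,-.0005])+Rs@np.array([v[0],0,v[1]])/1000
def f(v):
    Rs,h=pose(v);return np.concatenate([px("side",h+Rs@m)-o for m,o in zip(mod,obs)])
s=least_squares(f,[0,0,0]);print("dx mm,dz mm,pitch",s.x,"rms",np.sqrt(np.mean(s.fun**2)));print(s.fun.reshape(-1,2),f([0,0,0]).reshape(-1,2))
L=np.array([.483,.0866,.048])
for v in (np.zeros(3),s.x,s.x/2):
    Rs,h=pose(v);b=-Rs[:,0];w=h+.062*b;hit=w+b*(.048-w[2])/b[2]
    perp=(L-w)-b*((L-w)@b);print("offsq",np.degrees(np.arccos(-b[2])),"hit-L mm",1000*(hit-L),"axis miss",1000*np.linalg.norm(perp),"along",(L-w)@b,"shift cm",100*M.T@perp)
E
python3 fit.py
```

```text
t 8.65 tcp [0.5627 0.108  0.1843] w 0.649 F [-0.8389  0.1919 -2.6914] q [ 0.1322 -0.1716 -0.9563  0.0923  0.0996  3.0223]
toolx [ 0.6176  0.1824 -0.7651] tooly [ 0.2835 -0.959   0.0002]
dx mm,dz mm,pitch [2.9879 3.0618 4.2866] rms 1.2240365494462109
[[ 0.167  -0.9468]
 [ 0.3433 -1.0962]
 [-0.9134 -0.7718]
 [ 2.5494  2.3131]
 [-1.2229  0.1586]
 [-0.8348  0.4879]] [[-2.0749  2.7025]
 [-2.6435  1.2934]
 [-3.1462  1.1891]
 [ 1.0839  5.5636]
 [-3.7601 -1.7166]
 [-2.1786 -1.9404]]
offsq 24.961642165847522 hit-L mm [ 4.7839 -0.7343  0.    ] axis miss 4.473036586182696 along 0.10306742022052956 shift cm [-0.36   -0.206   0.1674]
offsq 29.248241714958095 hit-L mm [-11.9878  -5.7012   0.    ] axis miss 11.626206861853866 along 0.10589024591220152 shift cm [ 1.0704 -0.207  -0.4038]
offsq 27.10494189866431 hit-L mm [-3.4402 -3.1699  0.    ] axis miss 4.269151289782849 along 0.10459433473134111 shift cm [ 0.3444 -0.2065 -0.1449]
```

```bash
sed -i 's/for m,o in zip(mod,obs)\]/for i,(m,o) in enumerate(zip(mod,obs)) if i!=3]/' fit.py; python3 fit.py
```

```text
t 8.65 tcp [0.5627 0.108  0.1843] w 0.649 F [-0.8389  0.1919 -2.6914] q [ 0.1322 -0.1716 -0.9563  0.0923  0.0996  3.0223]
toolx [ 0.6176  0.1824 -0.7651] tooly [ 0.2835 -0.959   0.0002]
dx mm,dz mm,pitch [0.3672 3.716  3.1515] rms 0.41479304175113785
[[ 0.6519  0.2716]
 [ 0.6361 -0.2183]
 [-0.405  -0.0016]
 [-0.7633 -0.0836]
 [-0.0628  0.1092]] [[-2.0749  2.7025]
 [-2.6435  1.2934]
 [-3.1462  1.1891]
 [-3.7601 -1.7166]
 [-2.1786 -1.9404]]
offsq 24.961642165847522 hit-L mm [ 4.7839 -0.7343  0.    ] axis miss 4.473036586182696 along 0.10306742022052956 shift cm [-0.36   -0.206   0.1674]
offsq 28.11318999599223 hit-L mm [-9.0106 -4.8195  0.    ] axis miss 9.065504430683454 along 0.10340320497983098 shift cm [ 0.8195 -0.2069 -0.3278]
offsq 26.537416056939026 hit-L mm [-2.0179 -2.7486  0.    ] axis miss 3.1869373474133105 along 0.10329775357821655 shift cm [ 0.2229 -0.2064 -0.0964]
```

The refit with one bad pick dropped gives 0.4 px rms: the scanner sits 3° less nose-down than modelled, so the beam lands about 9 mm short. I'll shift and hold over a second, then hold again a few mm back to cover the uncertainty.

Call:
move_arm([
  [0.4,-0.1,-0.15,0,0,0,1],
  [0.3,-0.1,-0.15,0,0,0,1],
  [0,0,0,0,0,0,1],
  [0,0,0,0,0,0,1],
  [0,0,0,0,0,0,1],
  [0,0,0,0,0,0,1],
  [0,0,0,0,0,0,1],
  [0,0,0,0,0,0,1],
])

```text
time: 9.65
ee_pos: [0.5679, 0.1117, 0.1796]
orientation: [2.714, 0.393, -1.266]
wrist_force: [-0.9, -0.6, -4.0]
width: 0.649
```

Call:
move_arm([
  [0,0,0,0,0,0,1],
  [0,0,0,0,0,0,1],
  [0,0,0,0,0,0,1],
  [0,0,0,0,0,0,1],
  [0,0,0,0,0,0,1],
  [0,0,0,0,0,0,1],
  [0,0,0,0,0,0,1],
  [0,0,0,0,0,0,1],
])

```text
time: 10.65
ee_pos: [0.5678, 0.1117, 0.1796]
orientation: [2.714, 0.393, -1.266]
wrist_force: [-0.9, -0.0, -2.1]
width: 0.648
```

```bash
python3 - <<'E'
from h import *
s=read_camera("side");cv2.imwrite("pics/s3s.png",s)
w=read_camera("wrist");cv2.imwrite("pics/s3w.png",w)
E
sed '/^obs/,$!b' fit.py | sed 's/^s=least.*/class Q: x=np.array([.3672,3.716,3.1515])\ns=Q/' > fit2.py; python3 fit2.py
```

```text
t 10.75 tcp [0.5679 0.1117 0.1796] w 0.648 F [-0.1918 -0.9747 -2.2169] q [ 0.1403 -0.1514 -0.9525  0.0769  0.0943  3.0286]
toolx [ 0.6164  0.1821 -0.766 ] tooly [ 0.2834 -0.959   0.    ]
offsq 25.049490422983798 hit-L mm [11.7762  3.5192  0.    ] axis miss 11.134728217219577 along 0.1014233033669881 shift cm [-1.0095  0.0039  0.4697]
offsq 28.200988080666626 hit-L mm [-1.7309 -0.4794  0.    ] axis miss 1.5828852659883164 along 0.10215549543253932 shift cm [ 0.1469  0.0031 -0.0588]
offsq 26.625239187559384 hit-L mm [5.1165 1.5477 0.    ] axis miss 4.778672178674137 along 0.10185129146206459 shift cm [-0.4386  0.0035  0.1896]
```

The fitted beam is now within 2 mm of the label centre, held for about 2 s. The second covering hold is midway to the uncorrected model.

Call:
move_arm([
  [-0.4,0,0.2,0,0,0,1],
  [0,0,0,0,0,0,1],
  [0,0,0,0,0,0,1],
  [0,0,0,0,0,0,1],
  [0,0,0,0,0,0,1],
  [0,0,0,0,0,0,1],
  [0,0,0,0,0,0,1],
  [0,0,0,0,0,0,1],
])

```text
time: 11.75
ee_pos: [0.5639, 0.1105, 0.1814]
orientation: [2.714, 0.393, -1.266]
wrist_force: [-0.4, -0.1, -2.7]
width: 0.655
```

Call:
move_arm([
  [0,0,0,0,0,0,1],
  [0,0,0,0,0,0,1],
  [0,0,0,0,0,0,1],
  [0,0,0,0,0,0,1],
  [0,0,0,0,0,0,1],
  [0,0,0,0,0,0,1],
  [-1,0,-0.8,0,0,0,1],
  [-1.5,0,-1.2,0,0,0,1],
])

```text
time: 12.75
ee_pos: [0.5624, 0.1102, 0.2127]
orientation: [2.713, 0.393, -1.268]
wrist_force: [0.7, 0.5, -2.2]
width: 0.652
```

Call:
move_arm([
  [-2,0,-1.6,0,0,0,1],
  [-2,0,-1.6,0,0,0,1],
  [-1.8,0,-1.5,0,0,0,1],
  [0,0,0,0,-5,0,1],
  [0,0,0,0,-9,0,1],
  [0,0,0,0,-9,0,1],
  [0,0,0,0,-9,0,1],
  [0,0,0,0,-8,0,1],
])

```text
time: 13.75
ee_pos: [0.5632, 0.1103, 0.2889]
orientation: [2.065, 0.299, -2.069]
wrist_force: [1.5, 0.1, -2.7]
width: 0.652
```

```bash
cat > tgt.py <<'E'
from h import *
import sys
p,M=st();T=np.array([float(x) for x in sys.argv[1:4]]);M0=R.from_rotvec([2.051,.327,-2.049]).as_matrix()
print("shift cm",100*M.T@(T-p),"turn deg",R.from_matrix(M.T@M0).as_rotvec(degrees=True),"| in goal axes",100*M0.T@(T-p))
E
python3 tgt.py .5392 -.3123 .2904
```

```text
t 13.75 tcp [0.5632 0.1103 0.2889] w 0.652 F [ 1.5346  0.1419 -2.6951] q [ 0.1936  0.2499 -0.0014  1.3214 -0.0004  3.0477]
toolx [-0.0018 -0.0008 -1.    ] tooly [ 0.2836 -0.959   0.0002]
shift cm [-0.1124 39.842  14.2805] turn deg [-1.6868  0.1618  0.0313] | in goal axes [-0.1328 39.4045 15.4468]
```

Call:
move_arm([
  [0,2,0.8,-1.7,0.2,0,1],
  [0,4,1.55,0,0,0,1],
  [0,5,1.95,0,0,0,1],
  [0,5.5,2.15,0,0,0,1],
  [0,5.5,2.15,0,0,0,1],
  [0,5.5,2.15,0,0,0,1],
  [0,5,1.95,0,0,0,1],
  [0,4,1.6,0,0,0,1],
])

```text
time: 14.75
ee_pos: [0.5395, -0.2839, 0.2875]
orientation: [2.055, 0.326, -2.046]
wrist_force: [0.8, 0.5, -2.5]
width: 0.653
```

Call:
move_arm([
  [0,2,0.8,0,0,0,1],
  [0,0.9,0.3,0,0,0,1],
  [0,0,0,0,0,0,1],
  [0,0,0,0,0,0,1],
  [0,0,0,0,0,0,1],
  [0,0,0,0,0,0,1],
  [0,0,0,0,0,0,1],
  [0,0,0,0,0,0,1],
])

```text
time: 15.75
ee_pos: [0.5379, -0.3123, 0.2876]
orientation: [2.054, 0.328, -2.047]
wrist_force: [-0.2, 0.6, -1.5]
width: 0.651
```

```bash
python3 tgt.py .5392 -.3123 .2904; python3 - <<'E'
from h import *
cv2.imwrite("pics/b_s.png",read_camera("side"));cv2.imwrite("pics/b_w.png",read_camera("wrist"))
E
```

```text
t 15.75 tcp [ 0.5379 -0.3123  0.2876] w 0.651 F [-0.1651  0.6002 -1.4765] q [-0.5274  0.3407  0.1172  1.3449  0.0026  2.297 ]
toolx [ 0.0034  0.001  -1.    ] tooly [ 0.3118 -0.9501  0.0001]
shift cm [-0.282   0.0406 -0.1287] turn deg [ 0.0097 -0.1523  0.0373] | in goal axes [-0.2823  0.0408 -0.128 ]
```

Call:
move_arm([
  [1.5,0,-0.1,0,-0.2,0,1],
  [2.5,0,0,0,0,0,1],
  [2.5,0,0,0,0,0,1],
  [2.5,0,0,0,0,0,1],
  [2.5,0,0,0,0,0,1],
  [2,0,0,0,0,0,1],
  [1,0,0,0,0,0,1],
  [0.5,0,0,0,0,0,1],
])

```text
time: 16.85
ee_pos: [0.5385, -0.3119, 0.1367]
orientation: [2.05, 0.328, -2.051]
wrist_force: [-0.3, -0.6, -2.3]
width: 0.651
```

Call:
move_arm([
  [0.3,0,0,0,0,0,1],
  [0.2,0,0,0,0,0,1],
  [0,0,0,0,0,0,1],
  [0,0,0,0,0,0,1],
  [0,0,0,0,0,0,1],
  [0,0,0,0,0,0,1],
  [0,0,0,0,0,0,1],
  [0,0,0,0,0,0,1],
])

```text
time: 17.85
ee_pos: [0.5388, -0.3121, 0.1325]
orientation: [2.05, 0.328, -2.05]
wrist_force: [0.2, 0.3, -2.4]
width: 0.65
```

```bash
python3 tgt.py .5392 -.3123 .1301; python3 - <<'E'
from h import *
s=read_camera("side");b=cv2.imread("pics/s2s.png")
c=cv2.resize(s[140:260,260:380],None,fx=4,fy=4,interpolation=cv2.INTER_CUBIC)
cv2.imwrite("pics/c7.png",np.clip(c*1.5,0,255).astype(np.uint8))
E
```

```text
t 17.85 tcp [ 0.5388 -0.3121  0.1325] w 0.65 F [ 0.2032  0.2648 -2.4316] q [-0.5249  0.4087 -0.1414  1.0207 -0.      2.2996]
toolx [-0.0001 -0.     -1.    ] tooly [ 0.3117 -0.9502 -0.    ]
shift cm [ 0.2437  0.0348 -0.0293] turn deg [0.0045 0.0526 0.0425] | in goal axes [ 0.2437  0.0346 -0.0291]
```

View pics/c7.png

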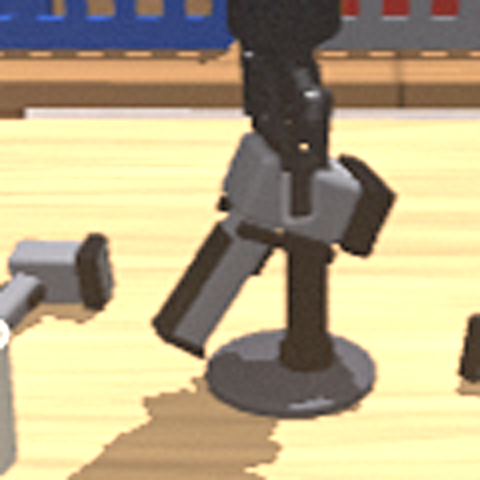

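The scanner sits in the fork just as before it was taken (nose at (370,205), butt at (178,335), the same as in c3). I'll lower the last 2 mm, release and rise.

Call:
move_arm([
  [0.15,0,0,0,0,0,1],
  [0.1,0,0,0,0,0,1],
  [0,0,0,0,0,0,1],
  [0,0,0,0,0,0,1],
  [0,0,0,0,0,0,0.2],
  [0,0,0,0,0,0,-0.5],
  [0,0,0,0,0,0,-1],
  [0,0,0,0,0,0,-1],
])

```text
time: 18.9
ee_pos: [0.539, -0.3122, 0.1303]
orientation: [2.05, 0.327, -2.05]
wrist_force: [0.7, -0.6, -0.3]
width: 1.003
```

Call:
move_arm([
  [0,0,0,0,0,0,-1],
  [0,0,0,0,0,0,-1],
  [-1,0,0,0,0,0,-1],
  [-2,0,0,0,0,0,-1],
  [-3,0,0,0,0,0,-1],
  [-4,0,0,0,0,0,-1],
  [-3,0,0,0,0,0,-1],
  [-2,0,0,0,0,0,-1],
])

```text
time: 19.9
ee_pos: [0.5394, -0.3124, 0.2829]
orientation: [2.052, 0.326, -2.047]
wrist_force: [-0.6, 0.3, -0.8]
width: 1.001
```

```bash
python3 - <<'E'
from h import *
p,M=st()
s=read_camera("side");a=cv2.imread("pics/side0.png")
A=a[190:240,290:365].astype(int);B=s[190:240,290:365].astype(int);D=np.abs(A-B).max(2)>40
print("scanner px changed vs start",D.sum(),"of",D.size)
# carton goal: mid (.4972,.038), yaw 106.4 ; tool y across carton = carton y dir
c=np.array([.4972,.0378]);yw=106.4
for base in (16.4,-163.6):
    y=np.array([np.cos(np.radians(base)),np.sin(np.radians(base)),0]);x=np.array([0,0,-1.]);Mt=np.c_[x,y,np.cross(x,y)]
    print(base,"turn",R.from_matrix(M.T@Mt).as_rotvec(degrees=True))
go([c[0],c[1],.25])
E
```

```text
t 19.9 tcp [ 0.5394 -0.3124  0.2829] w 1.001 F [-0.6125  0.3444 -0.8226] q [-0.5249  0.3434  0.1105  1.3349 -0.0001  2.2996]
toolx [ 0.0025 -0.0015 -1.    ] tooly [ 0.3118 -0.9501  0.0022]
scanner px changed vs start 15 of 3750
16.4 turn [-88.2318   0.011   -0.1834]
-163.6 turn [91.7681 -0.185  -0.0111]
t 19.95 tcp [ 0.5401 -0.3128  0.2852] w 1.0 F [0.8992 0.1667 2.13  ] q [-0.5249  0.3421  0.1138  1.3366 -0.      2.2996]
toolx [ 0.0051 -0.003  -1.    ] tooly [ 0.3118 -0.9501  0.0044]
tool shift cm [  3.3943 -34.663   -6.8387]
```

The scanner is back as it was (15 of 3750 px changed from the start picture). Next is the carton: translate, then turn -88°.

Call:
move_arm([
  [0,-3,-0.6,0,0,0,-1],
  [0,-4.5,-0.9,0,0,0,-1],
  [0,-5,-1,0,0,0,-1],
  [0,-5,-1,0,0,0,-1],
  [0,-5,-1,0,0,0,-1],
  [0,-5,-1,0,0,0,-1],
  [0,-4.2,-0.8,0,0,0,-1],
  [0,-3,-0.5,0,0,0,-1],
])

```text
time: 20.95
ee_pos: [0.4947, 0.0406, 0.2802]
orientation: [2.05, 0.329, -2.049]
wrist_force: [0.5, -0.7, -0.3]
width: 1.0
```

Call:
move_arm([
  [0,0,0,-10,0,0,-1],
  [0,0,0,-10,0,0,-1],
  [0,0,0,-10,0,0,-1],
  [0,0,0,-10,0,0,-1],
  [0,0,0,-10,0,0,-1],
  [0,0,0,-10,0,0,-1],
  [0,0,0,-10,0,0,-1],
  [0,0,0,-10,0,0,-1],
])

```text
time: 21.95
ee_pos: [0.4951, 0.0389, 0.2801]
orientation: [1.099, 1.276, -1.099]
wrist_force: [-0.2, -0.2, 0.3]
width: 0.998
```

Call:
move_arm([
  [0,0,0,-8,0,0,-1],
  [0,0,0,0,0,0,-1],
  [0,0,0,0,0,0,-1],
  [0,0,0,0,0,0,-1],
  [0,0,0,0,0,0,-1],
  [0,0,0,0,0,0,-1],
  [0,0,0,0,0,0,-1],
  [0,0,0,0,0,0,-1],
])

```text
time: 22.95
ee_pos: [0.4953, 0.0388, 0.28]
orientation: [0.999, 1.33, -0.999]
wrist_force: [0.1, 0.2, -0.2]
width: 0.999
```

```bash
cat > cart.py <<'E'
from h import *
import sys
im=read_camera("wrist");cv2.imwrite("pics/"+sys.argv[1]+".png",im)
z=float(sys.argv[2]) if len(sys.argv)>2 else .048
hsv=cv2.cvtColor(im,cv2.COLOR_BGR2HSV).astype(int)
mid=np.array([.4972,.0378,z]);d=np.array([-.2828,.959,0])
m=cv2.morphologyEx(((hsv[...,1]<60)&(hsv[...,2]<245)).astype(np.uint8),cv2.MORPH_CLOSE,np.ones((7,7)))
n,l,s,c=cv2.connectedComponentsWithStats(m,connectivity=4)
for k in range(1,n):
    if s[k,4]>400:
        q=np.argwhere(l==k)[:,::-1].astype(np.float32);rc=cv2.minAreaRect(q);P=np.array([onzw(x,z) for x in cv2.boxPoints(rc)]);e=np.roll(P,-1,0)-P
        print(s[k,4],"px",np.round(rc[0]),"world",P.mean(0)[:2],"sz",np.linalg.norm(e,axis=1)[:2],"ang",np.degrees(np.arctan2(e[:2,1],e[:2,0])))
print("expected px label,window,mid",px("wrist",[.483,.0866,z]),px("wrist",[.508,.0019,z]),px("wrist",mid))
go([.4972,.0378,.2])
E
python3 cart.py k1
```

```text
15301 px [367.  35.] world [0.4957 0.2296] sz [0.1441 0.1611] ang [88.753 -1.971]
431 px [206.  54.] world [0.3423 0.1612] sz [0.0241 0.0243] ang [ 58.8537 -31.6185]
438 px [153.  56.] world [0.2836 0.1495] sz [0.0407 0.0181] ang [ 19.4724 -60.2516]
1043 px [ 24. 142.] world [0.1061 0.0214] sz [0.0944 0.197 ] ang [  3.4735 -78.4694]
521 px [177. 105.] world [0.3263 0.1023] sz [0.0401 0.0182] ang [ 60.2991 -26.5656]
2114 px [319. 158.] world [0.4845 0.086 ] sz [0.0358 0.0589] ang [ 16.2906 -73.3657]
5273 px [537. 216.] world [0.7493 0.1029] sz [0.1351 0.0752] ang [89.7315  5.8043]
514 px [435. 204.] world [0.6161 0.0773] sz [0.0117 0.068 ] ang [109.1888  17.5886]
2863 px [319. 242.] world [0.5093 0.0012] sz [0.0389 0.0826] ang [ 16.231 -72.848]
1750 px [442. 246.] world [0.6408 0.0345] sz [0.0653 0.0375] ang [108.6925  14.6544]
61362 px [319. 389.] world [ 0.6255 -0.3537] sz [0.6528 0.9787] ang [74.4132 16.1079]
721 px [624. 380.] world [ 1.0981 -0.0923] sz [0.0963 0.1078] ang [  5.7053 -42.497 ]
expected px label,window,mid [317.7467 157.0857] [318.0261 241.7096] [317.7273 206.6384]
t 23.0 tcp [0.4953 0.0388 0.2801] w 0.998 F [-0.7021 -0.154  -0.4442] q [ 0.0783  0.1026 -0.199   1.2693 -0.      1.367 ]
toolx [ 0. -0. -1.] tooly [ 0.9605  0.2783 -0.    ]
tool shift cm [8.0051 0.1576 0.1531]
```

View pics/k1.png

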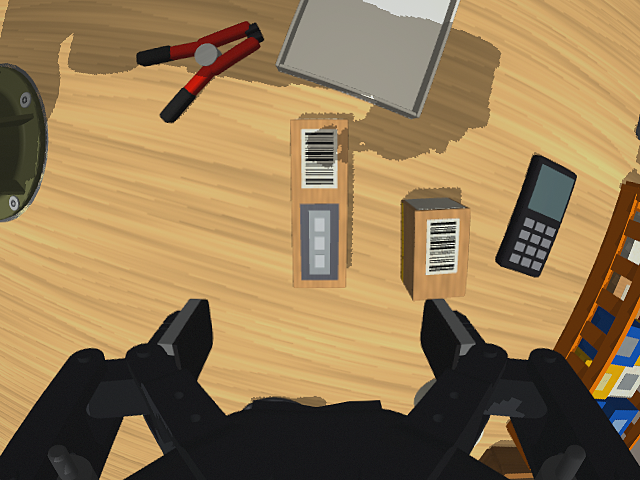

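The wrist view shows the carton upright at (319,205) between the jaws. Label (319,158) and window (319,242) agree with the top-view values to 2 mm, and the short carton is clear of the right finger's path. Descending to grip.

Call:
move_arm([
  [3,0.3,0.15,0,0,0,-1],
  [5,0,0,0,0,0,-1],
  [5,0,0,0,0,0,-1],
  [4,0,0,0,0,0,-1],
  [3,0,0,0,0,0,-1],
  [2,0,0,0,0,0,-1],
  [1,0,0,0,0,0,-1],
  [0,0,0,0,0,0,-1],
])

```text
time: 24.0
ee_pos: [0.4983, 0.0382, 0.0498]
orientation: [0.998, 1.33, -1.0]
wrist_force: [1.0, -0.1, 0.7]
width: 1.0
```

Call:
move_arm([
  [1.2,0,0,0,0,0,-1],
  [1.2,0,0,0,0,0,-1],
  [0.9,0,0,0,0,0,-1],
  [0.5,0,0,0,0,0,-1],
  [0,0,0,0,0,0,-1],
  [0,0,0,0,0,0,-1],
  [0,0,0,0,0,0,0],
  [0,0,0,0,0,0,1],
])

```text
time: 25.0
ee_pos: [0.4991, 0.0383, 0.0126]
orientation: [0.999, 1.329, -0.998]
wrist_force: [-0.6, 0.0, -1.7]
width: 0.672
```

Call:
move_arm([
  [0,0,0,0,0,0,1],
  [0,0,0,0,0,0,1],
  [0,0,0,0,0,0,1],
  [0,0,0,0,0,0,1],
  [-0.5,0,0,0,0,0,1],
  [-1,0,0,0,0,0,1],
  [-2,0,0,0,0,0,1],
  [-2,0,0,0,0,0,1],
])

```text
time: 26.0
ee_pos: [0.4982, 0.0382, 0.0678]
orientation: [0.999, 1.33, -0.999]
wrist_force: [0.2, 0.8, -2.5]
width: 0.675
```

```bash
python3 - <<'E'
from h import *
p,M=st();y=np.array([np.cos(np.radians(-3.2)),np.sin(np.radians(-3.2)),0]);x=np.array([0,0,-1.]);Mt=np.c_[x,y,np.cross(x,y)]
T=np.array([.498,.286,.14]);print("turn",R.from_matrix(M.T@Mt).as_rotvec(degrees=True),"shift cm now-axes",100*M.T@(T-p))
E
```

```text
t 26.0 tcp [0.4982 0.0382 0.0678] w 0.675 F [ 0.2096  0.7814 -2.494 ] q [ 0.0766  0.2584 -0.5218  0.7912 -0.      1.3653]
toolx [-0.0006 -0.0001 -1.    ] tooly [ 0.9605  0.2784 -0.0006]
turn [19.3646  0.0007  0.0341] shift cm now-axes [ -7.2207   6.8716 -23.8046]
```

Call:
move_arm([
  [-2.2,0,0,0,0,0,1],
  [-2.7,0,0,0,0,0,1],
  [-2.3,0.6,-1.9,0,0,0,1],
  [0,1.1,-3.8,0,0,0,1],
  [0,1.3,-4.7,0,0,0,1],
  [0,1.3,-4.7,0,0,0,1],
  [0,1.3,-4.4,0,0,0,1],
  [0,0.8,-2.9,0,0,0,1],
])

```text
time: 27.0
ee_pos: [0.4973, 0.2732, 0.1393]
orientation: [0.998, 1.33, -0.998]
wrist_force: [0.6, 0.7, -2.1]
width: 0.67
```

Call:
move_arm([
  [0,0.5,-1.4,3,0,0,1],
  [0,0,0,5,0,0,1],
  [0,0,0,5,0,0,1],
  [0,0,0,4,0,0,1],
  [0,0,0,2.4,0,0,1],
  [0,0,0,0,0,0,1],
  [0,0,0,0,0,0,1],
  [0,0,0,0,0,0,1],
])

```text
time: 28.0
ee_pos: [0.4985, 0.286, 0.1391]
orientation: [1.25, 1.182, -1.25]
wrist_force: [-0.1, 0.4, -2.3]
width: 0.672
```

```bash
python3 - <<'E'
from h import *
p,M=st();im=read_camera("wrist");t=read_camera("top");cv2.imwrite("pics/k2.png",im);cv2.imwrite("pics/k2t.png",t)
y=np.array([np.cos(np.radians(-3.2)),np.sin(np.radians(-3.2)),0]);x=np.array([0,0,-1.]);Mt=np.c_[x,y,np.cross(x,y)]
T=np.array([.498,.286,.016]);print("turn",R.from_matrix(M.T@Mt).as_rotvec(degrees=True),"shift cm",100*M.T@(T-p))
Rz=R.from_euler("z",-3.2,degrees=True).as_matrix()
v=im.copy()
for z,(a,b) in ((.036,(.08,.125)),(.004,(.076,.121))):
    q=np.array([px("wrist",np.array([.498,.286,z])+Rz@[s*a,u*b,0]) for s,u in((-1,-1),(1,-1),(1,1),(-1,1))]);cv2.polylines(v,[q.astype(np.int32)],True,(0,0,255),1)
cv2.imwrite("pics/c8.png",v)
E
```

```text
t 28.0 tcp [0.4985 0.286  0.1391] w 0.672 F [-0.092   0.3601 -2.2835] q [ 0.5209  0.319  -0.2556  0.9963 -0.      2.1477]
toolx [-0.     -0.0001 -1.    ] tooly [ 0.9984 -0.056  -0.    ]
turn [-0.0118  0.0039  0.0018] shift cm [12.3093 -0.0533  0.0031]
```

View pics/c8.png

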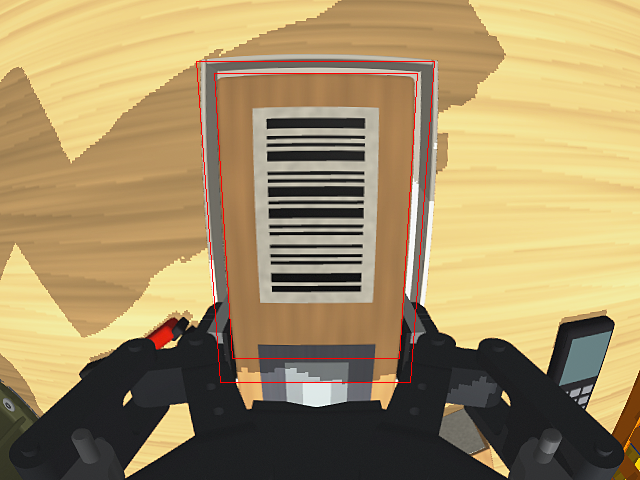

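The wrist view shows the carton held label-up and square over the tray; the projected rim (red) matches the real one within a few mm. Lowering.

Call:
move_arm([
  [1,0,0,0,0,0,1],
  [2,0,0,0,0,0,1],
  [2,0,0,0,0,0,1],
  [2,0,0,0,0,0,1],
  [1.8,0,0,0,0,0,1],
  [1.2,0,0,0,0,0,1],
  [0.9,0,0,0,0,0,1],
  [0.5,0,0,0,0,0,1],
])

```text
time: 29.1
ee_pos: [0.4986, 0.286, 0.0246]
orientation: [1.251, 1.182, -1.251]
wrist_force: [0.4, -0.7, -2.1]
width: 0.672
```

Call:
move_arm([
  [0.3,0,0,0,0,0,1],
  [0.3,0,0,0,0,0,1],
  [0.15,0,0,0,0,0,1],
  [0,0,0,0,0,0,1],
  [0,0,0,0,0,0,1],
  [0,0,0,0,0,0,1],
  [0,0,0,0,0,0,1],
  [0,0,0,0,0,0,1],
])

```text
time: 30.1
ee_pos: [0.4986, 0.2861, 0.0176]
orientation: [1.251, 1.182, -1.251]
wrist_force: [0.4, 0.7, -2.6]
width: 0.67
```

Call:
move_arm([
  [0.1,0,0,0,0,0,1],
  [0.05,0,0,0,0,0,1],
  [0,0,0,0,0,0,1],
  [0,0,0,0,0,0,0.2],
  [0,0,0,0,0,0,-0.4],
  [0,0,0,0,0,0,-1],
  [0,0,0,0,0,0,-1],
  [0,0,0,0,0,0,-1],
])

```text
time: 31.1
ee_pos: [0.4986, 0.286, 0.016]
orientation: [1.251, 1.182, -1.251]
wrist_force: [0.6, 0.4, 0.3]
width: 1.002
```

Call:
move_arm([
  [0,0,0,0,0,0,-1],
  [-1,0,0,0,0,0,-1],
  [-2,0,0,0,0,0,-1],
  [-3,0,0,0,0,0,-1],
  [-4,0,0,0,0,0,-1],
  [-5,0,0,0,0,0,-1],
  [-4,0,0,0,0,0,-1],
  [-2,0,0,0,0,0,-1],
])

```text
time: 32.1
ee_pos: [0.4996, 0.2866, 0.2297]
orientation: [1.254, 1.181, -1.247]
wrist_force: [0.2, 0.2, -0.0]
width: 0.999
```

```bash
sed -i 's/^mid=.*/mid=np.array([.498,.286,z])/' cart.py; python3 cart.py k3 .052 | head -12; python3 - <<'E'
from h import *
s=read_camera("side");a=cv2.imread("pics/side0.png");cv2.imwrite("pics/end_s.png",s)
D=(np.abs(a.astype(int)-s).max(2)>45)
for n,(x0,y0,x1,y1) in dict(scanner=(290,165,365,250),mug=(228,215,270,270),short=(262,262,308,325),term=(190,290,245,350),clamp=(398,312,472,366),loose1=(250,195,290,225),loose2=(372,213,425,245)).items():print(n,D[y0:y1,x0:x1].mean().round(3))
E
```

```text
1914 px [631. 104.] world [0.8793 0.4104] sz [0.0345 0.2586] ang [ 15.3944 -92.8739]
29996 px [316. 204.] world [0.5018 0.2912] sz [0.1516 0.2434] ang [ -3.1204 -90.1696]
2901 px [314. 162.] world [0.502 0.336] sz [0.0359 0.0604] ang [ -3.252 -92.796]
3686 px [315. 257.] world [0.4979 0.2475] sz [0.039  0.0836] ang [ -1.8508 -90.885 ]
65216 px [320. 380.] world [ 0.502  -0.0439] sz [0.8197 0.6176] ang [ -3.4101 -60.834 ]
expected px label,window,mid [309.8763 396.9838] [334.7233 446.1827] [312.7177 218.155 ]
t 32.15 tcp [0.5003 0.287  0.2316] w 1.0 F [0.9908 0.5385 1.6623] q [ 0.5209  0.2637 -0.1132  1.1872 -0.      2.1482]
toolx [ 0.0059  0.0033 -1.    ] tooly [ 0.9984 -0.0564  0.0057]
tool shift cm [ 3.0711  1.0809 24.9119]
scanner 0.409
mug 0.0
short 0.0
term 0.0
clamp 0.341
loose1 0.0
loose2 0.199
```

Label is flat in the tray at the right size (60.4 x 35.9 mm for z = 52 mm). The arm now blocks the side view of the scanner and clamp, so I'll move it aside, high, for a last check.

Call:
move_arm([
  [-4,0,1,0,0,0,-1],
  [-3,0,4,0,0,0,-1],
  [0,0,5,0,0,0,-1],
  [0,0,5,0,0,0,-1],
  [0,0,5,0,0,0,-1],
  [0,0,5,0,0,0,-1],
  [0,0,5,0,0,0,-1],
  [0,0,5,0,0,0,-1],
])

```text
time: 33.2
ee_pos: [0.478, -0.0649, 0.2951]
orientation: [1.25, 1.183, -1.251]
wrist_force: [0.9, -0.4, -0.5]
width: 0.999
```

Call:
move_arm([
  [0,-2,5,0,0,0,-1],
  [0,-3,5,0,0,0,-1],
  [0,-4,4,0,0,0,-1],
  [0,-4,4,0,0,0,-1],
  [0,-4,4,0,0,0,-1],
  [0,-4,4,0,0,0,-1],
  [0,-2,2,0,0,0,-1],
  [0,0,0,0,0,0,-1],
])

```text
time: 34.2
ee_pos: [0.2318, -0.3305, 0.2952]
orientation: [1.254, 1.181, -1.254]
wrist_force: [-0.4, 0.1, 0.3]
width: 0.996
```

```bash
python3 - <<'E'
from h import *
st();s=read_camera("side");a=cv2.imread("pics/side0.png");cv2.imwrite("pics/end2_s.png",s)
D=(np.abs(a.astype(int)-s).max(2)>45)
for n,(x0,y0,x1,y1) in dict(scanner=(290,165,365,250),mug=(228,215,270,270),short=(262,262,308,325),term=(190,290,245,350),clamp=(398,312,472,366),loose1=(250,195,290,225),loose2=(372,213,425,245)).items():print(n,D[y0:y1,x0:x1].mean().round(3))
# clamp red pixels
for im in(a,s):
    h=cv2.cvtColor(im,cv2.COLOR_BGR2HSV).astype(int);m=(((h[...,0]<8)|(h[...,0]>172))&(h[...,1]>150)&(h[...,2]>40));m=m[312:366,398:472];print("clamp red",m.sum(),np.argwhere(m).mean(0))
E
```

```text
t 34.2 tcp [ 0.2318 -0.3305  0.2952] w 0.996 F [-0.4298  0.0845  0.2888] q [-0.959  -0.0782 -0.3482  1.302  -0.0001  0.6722]
toolx [-0.0008  0.0009 -1.    ] tooly [ 0.9982 -0.0603 -0.0008]
scanner 0.002
mug 0.0
short 0.0
term 0.0
clamp 0.134
loose1 0.0
loose2 0.117
clamp red 619 [32.832  28.2698]
clamp red 650 [33.0338 27.8231]
```

```bash
python3 -c "
from bench import r
print(r.finish_job())"
```

```text
the job is handed in; nothing more can be done
None
```

I took the scanner from its stand, held it on the long carton's barcode, put it back, and laid the carton label-up in the white tray. I handed the job in at about 34 s of the 70 s allowed.

**Barcode read:** not confirmed, because there is no read signal. I held still for about 2 s with the beam estimated 1.6 mm from the label centre, about 10 cm away and 28° off square. A second hold of about 1.5 s was a few mm off. The side picture disagreed with my first model by about 3° of scanner pitch. I followed the picture, and the second hold was placed to cover that difference.

**Last checks:**
- **Scanner:** it sits in its stand as at the start, with 0.2% of its picture area changed.
- **Carton:** it lies flat inside the tray, with the label at the right size for its height.
- **Mug, short carton, payment terminal and the loose scanner beside the mug:** unchanged.
- **Clamp:** its picture area changed 13%, but its red parts are within half a pixel of where they were. I take the change to be the arm's shadow.
- **The other loose scanner:** its area changed 12%. I put that down to the arm or its shadow as well, but did not check it separately; no planned move passed low near it.

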